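# Walk the potted transformer up to the amplifier's rear rail

### The arm

A 6-joint arm with a two-finger parallel gripper is mounted at the origin on the work surface. World frame = base frame: x ahead of the robot, y to its left, z up, the work surface at z = 0. Lengths are in m, angles in rad, forces in N, time in s.
With the tool pointing down it reaches from about 0.275 to 0.85 m from the base axis. Payload 19 kg.
Tool frame: the origin (TCP) lies between the finger pads; the fingertips stand 19 mm ahead of it and the grasp point (between the pads) is the TCP; z points along the fingers, y is the direction in which the jaws open and shut (so a half turn about z gives the same grasp; the last joint's range is limited). The gripper opens to 85 mm and grips with 20 to 120 N. Pads are 22 mm wide; open, the fingers measure 114 mm over their backs; the gripper's body (76 mm by 85 mm) begins 54 mm behind the grasp point. The pads swing forward as they close: fully open they stand 13 mm farther back than shut.
Start: joints at [1.007, 0.15, 1.437, -0, 1.554, -0.134], TCP at [0.24, 0.523, 0.25] pointing down, gripper open.
Joint ranges: [-2.8, 2.8], [-0.68, 2.1], [0.12, 2.68], [-1.39, 4.53], [0.16, 2.79], [-2.81, 2.81]. Speed limits (rad/s): [1.89, 1.89, 2.22, 3.01, 3.01, 3.01].

### API

Orientations are given as a rotation vector (axis times angle).
In Python, from workcell import r gives the robot as it stands.
- The arm moves only by the tool servo_tool, never from a script. Its argument "targets" is a list that holds one entry, the list of rows, each a list of 7 numbers: the finger opening in cm, from 0 to 8.54, then the shift along the tool's x, y, z in cm, then the turn, a rotation vector about the tool's x, y, z in rad. A call has 1 to 5 rows; each row shifts and turns the commanded pose from where the row before left it, along the tool's axes as they then stand; what a row does not reach is not made up. A row lasts 1/12 s, in which the tool goes at most 41.7 mm and 7.16 degrees, less where a joint would pass 70% of its speed; a pose out of reach is approached as far as the arm can. A call is refused whole if a number of a shift passes 4.17 or a number of a turn 0.125, either way. A call with a gripper value outside its range is refused whole. The fingers move at their own pace and stop on an object; "newtons" is the grip in N (left out, the last holds). Time passes only in rows, so rows that do not move let the fingers close. It gives the time, the measured TCP pose, the force and the opening at its end, in the units of the state.
- r.read_state(): the state, without advancing time (a new reading comes with each control period).
- r.camera(name): name is "scene" or "side" or "wrist"; returns a dict with "frame" (480x640x3 uint8, red, green, blue), "fx", "fy", "cx", "cy" (pixels), "extrinsics" (4x4, takes a point from world to camera coordinates); the wrist camera has in their place "mount" (4x4, takes a point from camera to tool coordinates, whose origin is the TCP and whose axes are the flange's). Camera axes: x right, y down, z forward; pixel columns grow to the right and rows downward; lengths in m; the calibration is good to about 2 mm. A picture is of the moment at which its call begins: read the wrist's pose just before it. There is no depth.
- r.hand_in(): hands the job in, once; it reports no verdict.
Trained networks look in a picture, given as the dict that the camera call returned (one of the last four; its "shot" number tells which), for a name from the list of things; names that differ only in an ending like _2 or _b are one class to them, and where a whole thing is asked for, a point or a joint stands for the part that bears it (a point fixed in the world has none). Each returns a list of dicts, best first, with "conf" (0 to 1); they miss things now and then, are a little off and sometimes report something else, mostly with a low value. They report only what shows in the picture. A call takes as long as a camera call. They do not tell look-alikes from the thing itself.
- r.silhouettes(picture, label): "mask" (480x640 bool, what is visible of it) and "rect" ([left, top, width, height] in pixels, round what is visible of it).
- r.place_of(picture, label): "location" ([column, row] in pixels: a listed point, or the origin of a listed thing).
The state is a dict: "time_s": time; "joint_positions": joint angles; "joint_vel": joint speeds; "effort": joint torques, N m; "position": TCP position; "orientation": TCP orientation; "force": force on the tool from outside, world axes, zero at the start; "torque": the same for the moment, N m; "opening": opening from 0.0 (shut) to 1.0 (fully open).
Only numpy, scipy, OpenCV 4.12 (cv2) and the standard library are available. Lean on these libraries where they do the work, as an engineer would, in place of code of your own. Each camera call takes 0.05 s, during which the arm holds its last target. There are 200 camera calls.

### The job

Walk the wide, low grey potting box forward over the cork until its far side stands up against the aluminium rail, square to it and centred on the rail's gold jack plate. It is too heavy and wide to pick up, so creep it there by pushing its near corners in turn, left (your left as you face the rail), right, left, right and so on, each push swinging that corner clearly ahead of the other (some 20 to 30 mm) and the last one squaring it up. Never let it slew more than about 25 degrees askew or lift or tip it, and leave the amber glass canister beside it standing where it is.

Things in the scene. Friction and masses are not known exactly. Their poses are not given: they have to be found in the camera images.
- box: Wide, low grey plastic potting box filled with black resin, 100 mm deep (its x), 130 wide (its y), 50 high, about 0.9 kg, loose, flat on the cork; brass pins on top (a smaller square grey box nearby is a bystander). Origin: centre of its underside; x points to its far side (towards the rail), y to its left, z up. Its near face is at x = -50 mm.
- box_left (a point): Near left upright edge of the potting box, 25 mm above the cork, at x = -50, y = +65 mm in its frame (near right: y = -65). The point's x points out of the corner, 135 degrees anticlockwise from the box's x. A push of about 10 N near an end of the near face (y = +-55) swings the box about a point 45 to 55 mm to the other side of its centre; the centre advances nearly half as far as the pushed corner.
- rail: Fixed aluminium angle strip, 260 mm long (its y), upright 35 mm high; a gold plate with four jacks, 90 mm wide, 59 high, at its middle. Origin: on the cork under the middle of the face that looks at the box; x away from the box, y to the left. Box home: its origin at x = -50 mm, y = 0 here, x axes alike. Gap at the start: 55 to 80 mm.
- canister: Screw-top canister of amber glass with a dark cap, 60 mm across, 80 mm high, loose, standing to the left of the box, its nearest side 130 mm or more left of the rail's centre line. Origin: centre of its underside, z up.
Things that resemble listed ones, but are neither listed nor needed, are in the scene too. What is shaped like the canister but red is not meant. Leave any purple look-alike of the box alone.

How it is judged:
By the outcome, as a careful person would: the job done as asked, in the order asked, and still so for the second after the job is handed in, with the robot touching nothing.
It also fails if it takes over 48 s, if anything falls off the work surface, if the arm or the gripper's body presses on something with over 40 N, if the wrist force passes 120 N, or if a joint passes its speed limit or range.

## Working session

There is one attempt and no reset: what is moved stays moved. The work goes in short steps, Python scripts to look and compute and a tool call to move; the robot and the scene stay as the last step left them, time stands still between calls to the robot, and variables do not carry over. Pictures are saved under pics/ and viewed, about 8 in all and at most 12, crops included, and the job is handed in when it is done.

Besides the shell and the picture viewer there is one more tool, called after "Request:" as name([rows], argument=value, ...), one row to a line, values as JSON. servo_tool: Moves the arm, as the interface text tells. Its arguments: {"type":"object","properties":{"targets":{"type":"array","items":{"type":"array","items":{"type":"array","items":{"type":"number"}}}},"newtons":{"type":"number"}},"required":["targets"]}

```bash
ls; mkdir -p pics
python3 - <<'E'
from workcell import r
import cv2,numpy as np
s=r.read_state(); print(s['time_s'],s['position'],s['orientation'],s['opening'])
for c in ['scene','side']:
    p=r.camera(c); cv2.imwrite(f'pics/{c}0.png',p['frame'][:,:,::-1]); print(c,p['fx'],p['cx'],p['cy'],np.round(p['extrinsics'],3).tolist())
    for l in ['box','box_left','rail','canister']:
        for d in r.place_of(p,l)[:4]: print(l,'pt',np.round(d['location']),round(d['conf'],2))
        for d in r.silhouettes(p,l)[:4]: print(l,'rect',d['rect'],round(d['conf'],2))
E
```

```text
pics
0.0 [0.23948966 0.52250969 0.24968834] [-6.69837625e-01 -3.06891524e+00  1.76930321e-03] 1.0004805465722129
scene 525.756382387378 308.42741543091375 233.30810308127803 [[0.562, 0.827, -0.022, -0.412], [0.555, -0.397, -0.732, -0.199], [-0.613, 0.399, -0.681, 1.29], [0.0, 0.0, 0.0, 1.0]]
box pt [272. 270.] 0.95
box pt [320. 170.] 0.67
box rect [287.9, 138.5, 61.9, 52.8] 0.85
box rect [228.9, 226.0, 84.1, 72.2] 0.59
box_left pt [291. 232.] 0.93
box_left pt [341. 146.] 0.85
box_left pt [361. 252.] 0.44
box_left rect [289.5, 138.6, 60.6, 50.2] 0.97
box_left rect [228.3, 224.0, 86.3, 77.8] 0.65
rail pt [304. 316.] 0.67
rail rect [233.5, 275.6, 145.0, 85.6] 0.72
canister pt [361. 255.] 0.86
canister pt [428. 264.] 0.6
canister rect [415.6, 225.8, 30.9, 47.7] 0.9
canister rect [346.4, 217.9, 35.8, 46.7] 0.85
side 578.8562968160132 310.03790463624955 232.9584432343315 [[0.758, -0.652, -0.004, -0.305], [-0.43, -0.495, -0.755, 0.336], [0.49, 0.574, -0.656, 0.54], [0.0, 0.0, 0.0, 1.0]]
box pt [136. 262.] 0.71
box pt [350. 286.] 0.57
box rect [97.2, 208.3, 75.6, 97.0] 0.96
box rect [297.9, 227.8, 114.1, 108.9] 0.93
box_left pt [ 98. 236.] 0.88
box_left pt [298. 262.] 0.83
box_left rect [298.6, 226.1, 109.9, 107.1] 0.76
box_left rect [93.5, 209.0, 79.7, 93.6] 0.6
rail pt [412. 257.] 0.92
rail rect [361.3, 194.8, 137.4, 112.9] 0.62
canister pt [317. 173.] 0.91
canister pt [312. 212.] 0.59
canister rect [299.8, 126.7, 35.4, 54.4] 0.71
canister rect [294.0, 165.5, 35.4, 61.8] 0.55
```

View pics/scene0.png

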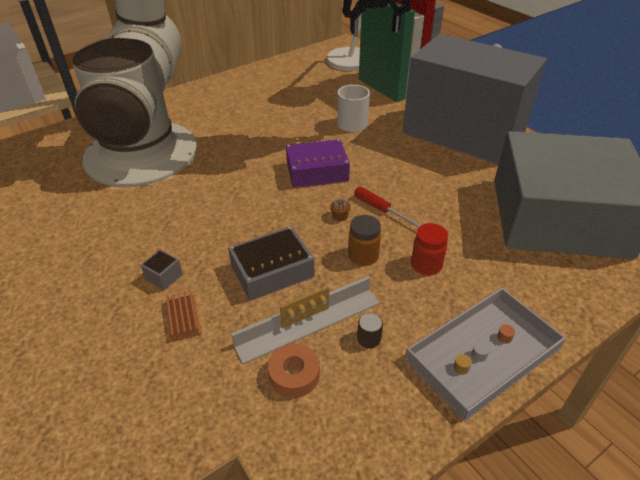

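View pics/side0.png

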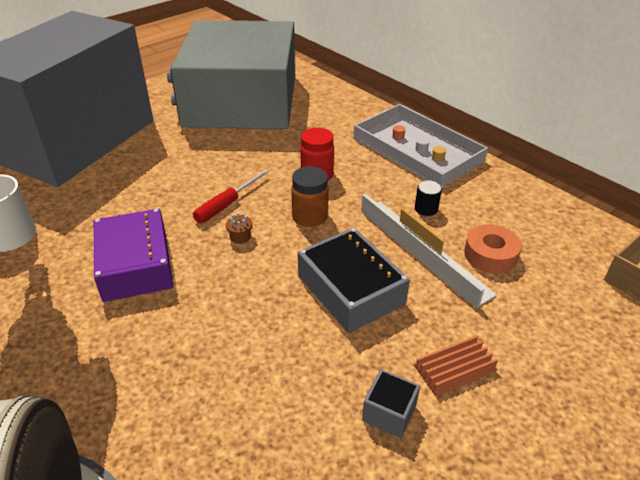

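Candidates: box is grey at scene (272,262) / side (353,278). Look-alikes are the purple box at scene (318,163) / side (132,255) and the small square grey one at scene (161,268) / side (391,402). The canister is amber at scene (365,240) / side (310,197); the red one at (429,250) / (317,155) is not meant. The rail with its gold plate is at scene (305,318) / side (425,240).

```bash
cat > h.py <<'E'
from workcell import r
import cv2,numpy as np
from scipy.optimize import minimize, least_squares
from scipy.spatial.transform import Rotation as R
def K(p): return np.array([[p['fx'],0,p['cx']],[0,p['fy'],p['cy']],[0,0,1]])
def shoot(c):
    s=r.read_state(); p=r.camera(c)
    if c=='wrist':
        T=np.eye(4); T[:3,:3]=R.from_rotvec(s['orientation']).as_matrix(); T[:3,3]=s['position']
        p['E']=np.linalg.inv(T@p['mount'])
    else: p['E']=np.array(p['extrinsics'])
    return p
def proj(p,X):
    X=np.atleast_2d(X); c=(K(p)@(p['E'][:3,:3]@X.T+p['E'][:3,3:])).T
    return c[:,:2]/c[:,2:]
def onz(p,uv,z):
    E=p['E']; o=-E[:3,:3].T@E[:3,3]; out=[]
    for u in np.atleast_2d(uv):
        d=E[:3,:3].T@np.linalg.inv(K(p))@[u[0],u[1],1]; out.append((o+d*(z-o[2])/d[2])[:2])
    return np.array(out)
def mask(p,label,uv):
    b=None
    for d in r.silhouettes(p,label):
        l,t,w,h=d['rect']; e=np.hypot(l+w/2-uv[0],t+h/2-uv[1])
        if e<45 and (b is None or d['conf']>b['conf']): b=d
    return b and b['mask']
def corners(q,z=(0,.05),hx=.05,hy=.065):
    c,s=np.cos(q[2]),np.sin(q[2])
    return np.array([[q[0]+c*a-s*b,q[1]+s*a+c*b,k] for a in(-hx,hx) for b in(-hy,hy) for k in z])
def fit(views,q0,**kw):
    "views: [(picture, mask)]: box pose x,y,yaw by silhouette overlap"
    def cost(q):
        t=0
        for p,m in views:
            h=cv2.convexHull((proj(p,corners(q,**kw))*16).round().astype(np.int32))
            a=np.zeros(m.shape,np.uint8); cv2.fillConvexPoly(a,h,1,cv2.LINE_8,4)
            t+=1-(m&(a>0)).sum()/(m|(a>0)).sum()
        return t
    best=None
    for s in (.01,.004):
        q0=np.array(q0); sim=np.vstack([q0,q0+[s,0,0],q0+[0,s,0],q0+[0,0,s*12]])
        o=minimize(cost,q0,method='Nelder-Mead',options=dict(initial_simplex=sim,xatol=1e-4,fatol=1e-4)); q0=o.x
    return q0,o.fun
E
python3 - <<'E'
from h import *
S=shoot('scene');D=shoot('side')
b=onz(S,[(272,245)],.05)[0];print('box rough',b,onz(D,[(353,262)],.05))
print('rail ends',onz(S,[(234,333),(376,283)],.035),onz(D,[(485,300),(362,195)],.035))
print('can',onz(S,[(364,226)],.08),onz(D,[(310,179)],.08))
v=[(S,mask(S,'box',(272,262))),(D,mask(D,'box',(353,280)))]
for y in (-.4,0,.4): print(fit(v,[*b,y]))
for p,_ in v: print(_.sum())
print(r.camera('wrist')['mount'])
E
```

```text
box rough [0.51367568 0.06912477] [[0.53194123 0.05926817]]
rail ends [[ 0.63770448 -0.07894636]
 [ 0.68650103  0.17467376]] [[ 0.62504229 -0.0970663 ]
 [ 0.66350748  0.17386695]]
can [[0.59633928 0.21724771]] [[0.58791245 0.21551731]]
(array([ 0.52847466,  0.05720272, -0.15665613]), np.float64(0.063716553021407))
(array([ 0.52838948,  0.05729809, -0.14328047]), np.float64(0.060137181560925734))
(array([ 0.5283439 ,  0.05731136, -0.14267822]), np.float64(0.06021405833892224))
4270
7504
[[ 5.22259041e-04 -9.62847495e-01 -2.70045234e-01  6.84608037e-02]
 [ 9.99999803e-01  4.09198246e-04  4.74970177e-04  2.61428696e-04]
 [-3.46821809e-04 -2.70045429e-01  9.62847520e-01 -1.21500956e-01]
 [ 0.00000000e+00  0.00000000e+00  0.00000000e+00  1.00000000e+00]]
```

Request:
servo_tool([
  [[0, -2.5, -1.8, -0.5, 0, 0, 0], [0, -2.5, -1.8, -0.5, 0, 0, 0], [0, -2.5, -1.8, -0.5, 0, 0, 0], [0, -2.5, -1.8, -0.5, 0, 0, 0], [0, -2.5, -1.8, -0.5, 0, 0, 0]],
])

```text
time_s: 1.57
position: [0.3161, 0.3875, 0.2756]
orientation: [0.669, 3.069, 0.0]
force: [0.7, -0.3, -0.2]
opening: 0.301
```

Request:
servo_tool([
  [[0, -2.5, -1.8, -0.5, 0, 0, 0], [0, -2.5, -1.8, -0.5, 0, 0, 0], [0, -2.5, -1.8, -0.5, 0, 0, 0], [0, -2.5, -1.8, -0.5, 0, 0, 0], [0, -2.5, -1.8, -0.5, 0, 0, 0]],
])

```text
time_s: 1.98
position: [0.3923, 0.2535, 0.3007]
orientation: [0.67, 3.069, 0.0]
force: [1.5, 0.0, -0.6]
opening: 0.007
```

Request:
servo_tool([
  [[0, -2.5, -1.8, -0.5, 0, 0, 0], [0, -2.5, -1.8, -0.5, 0, 0, 0], [0, -2.5, -1.8, -0.5, 0, 0, -0.09], [0, -2.5, -1.8, -0.5, 0, 0, -0.09], [0, -2.5, -1.8, -0.5, 0, 0, -0.08]],
])

```text
time_s: 2.4
position: [0.4752, 0.124, 0.3259]
orientation: [0.26, 3.13, 0.0]
force: [0.2, 0.0, -0.1]
opening: -0.005
```

Request:
servo_tool([
  [[0, -2.5, -1.6, 0, 0, 0, 0], [0, -2.5, -1.6, 0, 0, 0, 0], [0, 0, 0, 0, 0, 0, 0], [0, 0, 0, 0, 0, 0, 0], [0, 0, 0, 0, 0, 0, 0]],
])

```text
time_s: 2.82
position: [0.5186, 0.0858, 0.3252]
orientation: [-0.267, -3.13, -0.0]
force: [0.5, 0.4, 0.2]
opening: -0.001
```

Run:
```python
from h import *
s=r.read_state(); print(s['time_s'],s['position'],s['orientation'],s['opening'],s['force'])
p=shoot('wrist'); cv2.imwrite('pics/w1.png',p['frame'][:,:,::-1])
for l in ['box','rail','canister','box_left']:
    for d in r.place_of(p,l)[:3]: print(l,d['location'],round(d['conf'],2),onz(p,d['location'],.025 if l=='box_left' else 0))
```

```text
2.8167 [0.51855571 0.0857939  0.32518285] [-2.66758795e-01 -3.12981828e+00 -1.01827695e-04] -0.0007053319186784713 [0.50782628 0.35370469 0.1865669 ]
canister [448.0, 235.1] 0.84 [[0.5904565 0.2220291]]
canister [528.2, 298.2] 0.58 [[0.67919828 0.30492064]]
box_left [353.4, 158.6] 0.73 [[0.49034269 0.13095158]]
```

View pics/w1.png

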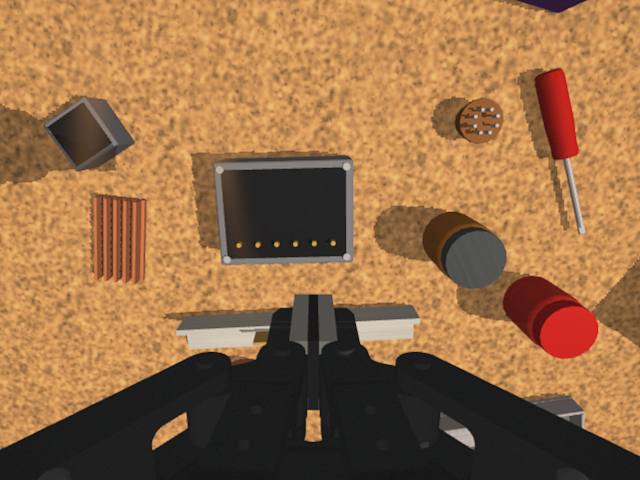

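Wrist view: grey box with its row of brass pins, top corners about (216,162), (352,158), (353,263), (222,264). The rail runs from (178,325) to (418,312) and the amber canister is at (465,250). Choice confirmed; next I'll crop the rail for its corners.

Run:
```python
import cv2,numpy as np
w=cv2.imread('pics/w1.png')[295:355,170:430]; d=cv2.imread('pics/side0.png')[190:310,355:500]; s=cv2.imread('pics/scene0.png')[275:360,225:385]
z=lambda a,k:cv2.resize(a,None,fx=k,fy=k,interpolation=cv2.INTER_CUBIC)
o=np.zeros((600,800,3),np.uint8)
o[:180,:780]=z(w,3); o[200:560,:435]=z(d,3); a=z(s,2); o[200:370,460:780]=a
cv2.imwrite('pics/rail.png',o)
```

```text
(no output)
```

View pics/rail.png

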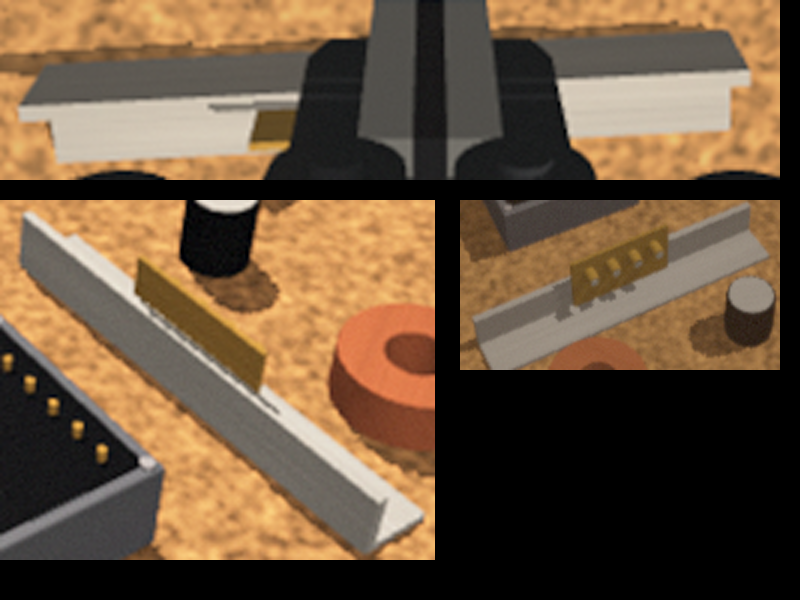

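```bash
cat >> h.py <<'E'
def railfit(obs,q0=(.65,.045,-.17)):
    def res(q):
        c,s=np.cos(q[2]),np.sin(q[2]); o=[]
        for p,l in obs:
            for y,z,u,v in l: o+=list(proj(p,[q[0]-s*y,q[1]+c*y,z])[0]-[u,v])
        return o
    f=least_squares(res,q0); return f.x,np.round(f.fun,1)
E
python3 - <<'E'
from h import *
S=shoot('scene');D=shoot('side');W=shoot('wrist')
ow=(W,[(-.13,0,185,317),(.13,0,412.7,305.7),(-.13,.035,176.7,330),(.13,.035,419.7,319)])
od=(D,[(.13,0,362.3,210.7),(.13,.035,363.2,194.7),(-.13,0,479,307.3),(-.13,.035,482.3,290)])
for o in ([ow],[od],[ow,od]): print(*railfit(o))
M=[(p,mask(p,'box',uv)) for p,uv in((S,(272,262)),(D,(353,280)),(W,(285,212)))]
M=[m for m in M if m[1] is not None]; print(len(M))
for m in M: print(fit([m],[.528,.057,-.143]))
q,e=fit(M,[.528,.057,-.143]); print(q,e)
R_,_=railfit([ow,od])
c,s=np.cos(R_[2]),np.sin(R_[2]); d=q[:2]-R_[:2]
print('in rail frame mm',1e3*(c*d[0]+s*d[1]),1e3*(-s*d[0]+c*d[1]),'yaw deg',np.degrees(q[2]-R_[2]))
# corner click fit of box top in wrist
print(onz(W,[(215,160),(353,157),(354,264),(221,265)],.05))
E
```

```text
[ 0.65134106  0.04730868 -0.11673333] [ 0.  -0.6  0.3 -0.2 -1.2  0.7  0.8  0.2]
[ 0.65231021  0.04482978 -0.11013197] [-0.2  0.2  0.1 -0.5 -0.7  0.1  0.8  0. ]
[ 0.65185714  0.04642566 -0.11390753] [-0.6  0.2 -0.4  0.1 -1.8  1.6  0.   0.4 -0.8 -0.2 -0.6 -0.9 -2.1 -0.2
 -0.6 -0.3]
3
(array([ 0.52652832,  0.05663942, -0.16161899]), np.float64(0.04799637763187681))
(array([ 0.52944525,  0.05813511, -0.14810852]), np.float64(0.05828301391441326))
(array([ 0.52856008,  0.05772524, -0.14313761]), np.float64(0.026173465981171096))
[ 0.52886277  0.05743165 -0.14288031] 0.14361754650647562
in rail frame mm -123.44826271353156 -3.0450407949274596 yaw deg -1.6600181527415376
[[ 0.46812346  0.00405686]
 [ 0.48664631  0.12902714]
 [ 0.58879659  0.11529322]
 [ 0.5679617  -0.01333941]]
```

Request:
servo_tool([
  [[0, 0, 0, 2, 0, 0, -0.105], [0, 0, 0, 2, 0, 0, -0.105], [0, 0, 0, 2, 0, 0, -0.105], [0, 0, 0, 2, 0, 0, -0.105], [0, 0, 0, 2, 0, 0, -0.105]],
])

```text
time_s: 3.78
position: [0.5186, 0.0856, 0.2244]
orientation: [-0.563, 3.091, -0.0]
force: [0.2, 0.5, -0.3]
opening: -0.0
```

Request:
servo_tool([
  [[0, 0, 0, 2, 0, 0, -0.105], [0, 0, 0, 2, 0, 0, -0.105], [0, 0, 0, 2, 0, 0, -0.105], [0, 0, 0, 0, 0, 0, 0], [0, 0, 0, 0, 0, 0, 0]],
])

```text
time_s: 4.2
position: [0.5185, 0.0856, 0.1651]
orientation: [1.028, -2.967, -0.001]
force: [0.0, 0.5, 0.9]
opening: -0.001
```

```bash
cat >> h.py <<'E'
RQ=np.array([.6519,.0464,-.1139])
def torail(q):
    c,s=np.cos(RQ[2]),np.sin(RQ[2]); dx,dy=q[0]-RQ[0],q[1]-RQ[1]
    o=[1e3*(c*dx+s*dy),1e3*(-s*dx+c*dy)]
    return np.round(o+([np.degrees(q[2]-RQ[2])] if len(q)>2 else []),1)
def tcp():
    s=r.read_state(); t=R.from_rotvec(s['orientation']).as_matrix()[:,0]
    h=np.arctan2(-t[1],-t[0])
    print('t',s['time_s'],'TCP rail',torail([*s['position'][:2],h]),'z',round(s['position'][2],4),'F',np.round(s['force'],1)); return torail([*s['position'][:2],h])
def goto(x,y):
    a=tcp(); F,L,h=x-a[0],y-a[1],np.radians(a[2]); c,s=np.cos(h),np.sin(h)
    print('shift tool cm',np.round([-(F*c+L*s)/10,(-F*s+L*c)/10],2))
def fromrail(x,y,d):
    c,s=np.cos(RQ[2]),np.sin(RQ[2]); x,y=x/1e3,y/1e3
    return [RQ[0]+c*x-s*y,RQ[1]+s*x+c*y,RQ[2]+np.radians(d)]
def box(prior,cams=('scene','side','wrist')):
    q0=fromrail(*prior); V=[]
    for c in cams:
        p=shoot(c); m=mask(p,'box',proj(p,[q0[0],q0[1],.025])[0])
        if m is not None:
            V.append((p,m)); q,e=fit([V[-1]],q0); print(c,torail(q),round(e,3))
    q,e=fit(V,q0); print('all',torail(q),round(e,3)); return q
E
python3 -c "
from h import *
goto(-215,56)"
```

```text
t 4.2 TCP rail [-137.    23.8   44.7] z 0.1651 F [0.  0.5 0.9]
shift tool cm [3.28 7.78]
```

Request:
servo_tool([
  [[0, 1.1, 2.6, 0, 0, 0, 0], [0, 1.1, 2.6, 1, 0, 0, 0], [0, 1.1, 2.6, 2, 0, 0, 0], [0, 0, 0, 3, 0, 0, 0], [0, 0, 0, 3, 0, 0, 0]],
])

```text
time_s: 4.62
position: [0.4449, 0.1271, 0.077]
orientation: [-1.027, 2.964, -0.002]
force: [1.3, -0.4, -0.5]
opening: -0.002
```

Request:
servo_tool([
  [[0, 0, 0, 2.5, 0, 0, 0], [0, 0, 0, 1.6, 0, 0, 0], [0, 0, 0, 0, 0, 0, 0], [0, 0, 0, 0, 0, 0, 0]],
])

```text
time_s: 4.95
position: [0.4451, 0.1263, 0.0354]
orientation: [-1.029, 2.968, -0.0]
force: [0.6, 0.4, 0.2]
opening: -0.001
```

```bash
python3 -c "
from h import *
goto(-192,56)
q=box([-123.4,-3,-1.7])
p=shoot('side');a=p['frame'][150:400,200:520,::-1]; cv2.imwrite('pics/s2.png',cv2.resize(a,None,fx=2.4,fy=2.4))"
```

```text
t 4.95 TCP rail [-214.6   55.9   44.8] z 0.0354 F [0.6 0.4 0.2]
shift tool cm [-1.61 -1.59]
scene [-124.4   -3.4   -2.2] 0.048
side [-123.6   -2.9   -2.8] 0.055
all [-124.3   -3.7   -2.6] 0.111
```

View pics/s2.png

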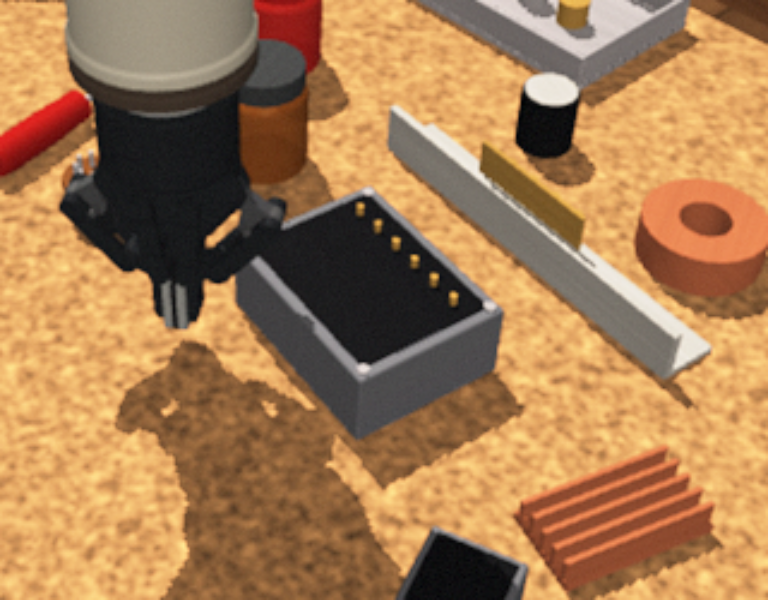

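Request:
servo_tool([
  [[0, -0.8, -0.8, 0.1, 0, 0, 0], [0, -0.8, -0.8, 0, 0, 0, 0], [0, -0.2, -0.2, 0, 0, 0, 0], [0, -0.2, -0.2, 0, 0, 0, 0], [0, -0.2, -0.2, 0, 0, 0, 0]],
])

```text
time_s: 5.72
position: [0.4752, 0.1227, 0.033]
orientation: [1.032, -2.966, -0.001]
force: [-5.7, 2.2, 3.8]
opening: -0.006
```

Request:
servo_tool([
  [[0, -0.25, -0.25, 0, 0, 0, 0], [0, -0.25, -0.25, 0, 0, 0, 0], [0, -0.2, -0.2, 0, 0, 0, 0], [0, 0, 0, 0, 0, 0, 0]],
])

```text
time_s: 6.05
position: [0.4854, 0.1215, 0.0331]
orientation: [1.033, -2.966, -0.0]
force: [-1.6, 1.6, 0.3]
opening: -0.003
```

```bash
python3 -c "
from h import *
goto(-172,56)
q=box([-117,-3,-10])"
```

```text
t 6.05 TCP rail [-174.    55.7   44.9] z 0.0331 F [-1.6  1.6  0.3]
shift tool cm [-0.16 -0.12]
scene [-118.5   -7.5   -7.5] 0.057
side [-115.6   -7.5   -7.2] 0.089
all [-115.9   -7.3   -7.9] 0.151
```

Request:
servo_tool([
  [[0, -0.25, -0.25, 0, 0, 0, 0], [0, -0.25, -0.25, 0, 0, 0, 0], [0, 0, 0, 0, 0, 0, 0], [0, 2, 2, 0, 0, 0, 0], [0, 2.5, 2.5, 0, 0, 0, 0]],
])

```text
time_s: 6.77
position: [0.4298, 0.1277, 0.0331]
orientation: [-1.031, 2.967, -0.001]
force: [-1.2, 0.1, 0.5]
opening: -0.001
```

Request:
servo_tool([
  [[0, 2.2, -2.2, 0, 0, 0, 0], [0, 2.6, -2.6, 0, 0, 0, 0], [0, 2.4, -2.4, 0, 0, 0, 0], [0, 0, 0, 0, 0, 0, 0], [0, 0, 0, 0, 0, 0, 0]],
])

```text
time_s: 7.18
position: [0.4176, 0.0254, 0.0336]
orientation: [-1.028, 2.968, -0.001]
force: [1.0, 0.8, 0.8]
opening: -0.0
```

```bash
python3 -c "
from h import *
tcp()
q=box([-115,-5,-10])"
```

```text
t 7.1833 TCP rail [-230.4  -47.5   44.7] z 0.0336 F [1.  0.8 0.8]
scene [-112.9   -9.9  -12. ] 0.04
side [-108.7  -10.   -13.8] 0.275
all [-112.4  -10.   -12. ] 0.325
```

Request:
servo_tool([
  [[0, -1.1, -1.4, 0, 0, 0, 0], [0, -1.1, -1.3, 0, 0, 0, 0], [0, -0.25, -0.25, 0, 0, 0, 0], [0, -0.25, -0.25, 0, 0, 0, 0], [0, -0.25, -0.25, 0, 0, 0, 0]],
])

```text
time_s: 7.9
position: [0.4614, 0.0186, 0.033]
orientation: [1.034, -2.965, -0.001]
force: [-5.0, -0.5, 0.1]
opening: -0.0
```

Request:
servo_tool([
  [[0, -0.3, -0.3, 0, 0, 0, 0], [0, -0.3, -0.3, 0, 0, 0, 0], [0, -0.3, -0.3, 0, 0, 0, 0], [0, -0.3, -0.3, 0, 0, 0, 0], [0, -0.3, -0.3, 0, 0, 0, 0]],
])

```text
time_s: 8.32
position: [0.4831, 0.0157, 0.0333]
orientation: [1.033, -2.967, 0.0]
force: [-4.0, -2.2, 0.1]
opening: 0.002
```

Request:
servo_tool([
  [[0, -0.25, -0.25, 0, 0, 0, 0], [0, -0.25, -0.25, 0, 0, 0, 0], [0, -0.2, -0.2, 0, 0, 0, 0], [0, 0, 0, 0, 0, 0, 0]],
])

```text
time_s: 8.65
position: [0.4934, 0.0145, 0.0334]
orientation: [-1.033, 2.966, -0.0]
force: [-0.2, -1.3, -0.8]
opening: -0.002
```

```bash
python3 -c "
from h import *
tcp()
q=box([-95,1,8],('scene','wrist'))"
```

```text
t 8.65 TCP rail [-153.9  -49.7   44.9] z 0.0334 F [-0.2 -1.3 -0.8]
scene [-90.3   1.5   2.8] 0.072
all [-90.3   1.5   2.8] 0.072
```

Request:
servo_tool([
  [[0, -0.3, -0.3, 0, 0, 0, 0], [0, -0.3, -0.3, 0, 0, 0, 0], [0, -0.3, -0.3, 0, 0, 0, 0], [0, -0.3, -0.3, 0, 0, 0, 0], [0, 0, 0, 0, 0, 0, 0]],
])

```text
time_s: 9.27
position: [0.5104, 0.0125, 0.0334]
orientation: [-1.033, 2.967, -0.0]
force: [0.7, -0.9, 0.2]
opening: 0.001
```

Request:
servo_tool([
  [[0, 2.5, 2.5, 0, 0, 0, 0], [0, 2.9, 2.9, 0, 0, 0, 0], [0, -1.5, 2.5, 0, 0, 0, 0], [0, -2.6, 2.6, 0, 0, 0, 0], [0, -2.4, 2.4, 0, 0, 0, 0]],
])

```text
time_s: 9.68
position: [0.438, 0.1217, 0.0339]
orientation: [-1.03, 2.966, -0.0]
force: [1.6, -0.1, -0.4]
opening: 0.001
```

```bash
python3 -c "
from h import *
tcp()
q=box([-88,4,11])"
```

```text
t 9.6833 TCP rail [-221.1   50.5   44.8] z 0.0339 F [ 1.6 -0.1 -0.4]
scene [-81.2   4.7   8.1] 0.075
side [-79.4   6.7   8.8] 0.037
all [-81.    4.7   8.1] 0.116
```

Request:
servo_tool([
  [[0, -1.6, -1.2, 0, 0, 0, 0], [0, -1.6, -1.2, 0, 0, 0, 0], [0, -1.6, -1.3, 0, 0, 0, 0], [0, -0.25, -0.25, 0, 0, 0, 0], [0, -0.25, -0.25, 0, 0, 0, 0]],
])

```text
time_s: 10.4
position: [0.5061, 0.1194, 0.033]
orientation: [1.03, -2.967, -0.0]
force: [-0.5, -0.9, -0.9]
opening: 0.001
```

Request:
servo_tool([
  [[0, -0.25, -0.25, 0, 0, 0, 0], [0, -0.25, -0.25, 0, 0, 0, 0], [0, -0.25, -0.25, 0, 0, 0, 0], [0, -0.25, -0.25, 0, 0, 0, 0], [0, -0.25, -0.25, 0, 0, 0, 0]],
])

```text
time_s: 10.82
position: [0.5233, 0.1186, 0.0333]
orientation: [1.033, -2.967, -0.0]
force: [-3.2, 2.3, -1.0]
opening: -0.001
```

Request:
servo_tool([
  [[0, -0.25, -0.25, 0, 0, 0, 0], [0, -0.25, -0.25, 0, 0, 0, 0], [0, 0, 0, 0, 0, 0, 0]],
])

```text
time_s: 11.07
position: [0.531, 0.1176, 0.0333]
orientation: [-1.033, 2.966, -0.001]
force: [-0.1, 1.1, -0.6]
opening: 0.001
```

```bash
python3 -c "
from h import *
tcp()
q=box([-68,0,-5])"
```

```text
t 11.0667 TCP rail [-128.2   57.    44.9] z 0.0333 F [-0.1  1.1 -0.6]
scene [-72.7  -0.3  -1.7] 0.204
side [-63.7   0.6  -2.4] 0.112
all [-63.8  -1.6  -2.6] 0.329
```

Request:
servo_tool([
  [[0, -0.25, -0.08, 0, 0, 0, 0], [0, -0.25, -0.08, 0, 0, 0, 0], [0, -0.25, -0.08, 0, 0, 0, 0], [0, -0.25, -0.08, 0, 0, 0, 0], [0, 0, 0, 0, 0, 0, 0]],
])

```text
time_s: 11.78
position: [0.5406, 0.1216, 0.0333]
orientation: [-1.033, 2.967, -0.0]
force: [-0.8, 0.9, 0.0]
opening: -0.004
```

```bash
python3 -c "
from h import *
tcp()
q=box([-62,0,-6])
p=shoot('scene');a=p['frame'][160:380,180:460,::-1]; cv2.imwrite('pics/c3.png',cv2.resize(a,None,fx=2.7,fy=2.7))"
```

```text
t 11.7833 TCP rail [-119.2   62.1   44.9] z 0.0333 F [-0.8  0.9  0. ]
scene [-71.9   1.   -5.8] 0.208
side [-59.8  -0.3  -8.3] 0.097
all [-61.1  -1.1  -6.7] 0.324
```

View pics/c3.png

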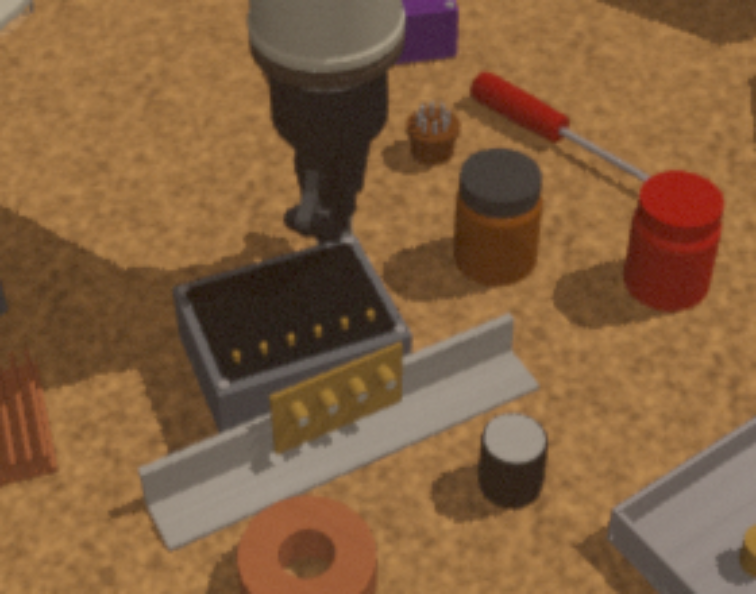

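Scene crop: the box is turned right with its far left corner near (405,335) almost at the rail. The amber canister is undisturbed at (497,215). Box lies in front of the gold plate.

Request:
servo_tool([
  [[0, -0.2, -0.05, 0, 0, 0, 0], [0, 0, 0, 0, 0, 0, 0]],
])

```text
time_s: 12.3
position: [0.5421, 0.1223, 0.0333]
orientation: [1.033, -2.967, 0.0]
force: [-2.0, 0.1, 1.0]
opening: 0.002
```

Request:
servo_tool([
  [[0, 2.5, 2.5, 0, 0, 0, 0], [0, 2.9, 2.9, 0, 0, 0, 0], [0, 2.2, -2.2, 0, 0, 0, 0], [0, 2.6, -2.6, 0, 0, 0, 0], [0, 2.4, -2.4, 0, 0, 0, 0]],
])

```text
time_s: 12.72
position: [0.4539, 0.0293, 0.0336]
orientation: [-1.037, 2.965, -0.001]
force: [1.3, -0.0, -0.9]
opening: 0.001
```

```bash
python3 -c "
from h import *
tcp()
q=box([-60,0,-8])
p=shoot('wrist'); cv2.imwrite('pics/w4.png',p['frame'][:,:,::-1])"
```

```text
t 12.7167 TCP rail [-194.8  -39.5   45.1] z 0.0336 F [ 1.3 -0.  -0.9]
scene [-70.3   1.2  -8.2] 0.227
side [-55.9  -0.6 -11. ] 0.278
all [-59.4   0.2  -8.3] 0.525
```

View pics/w4.png

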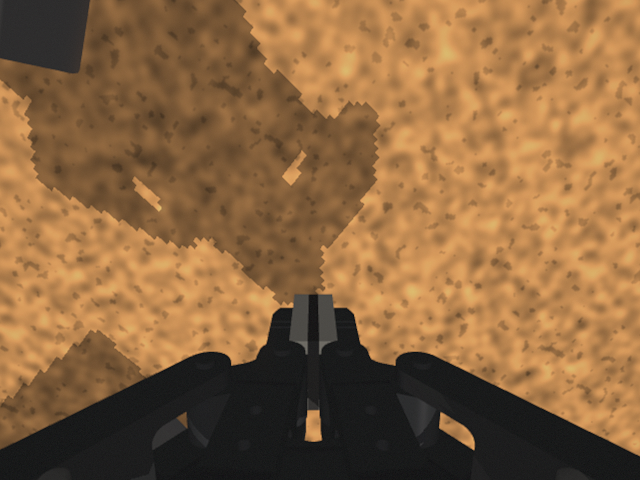

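Wrist view shows only cork and shadow, so it tells nothing new. The left push ended at about -8.3°, a lead of some 19 mm. Now the right push to square it up.

Request:
servo_tool([
  [[0, -1.2, -1.5, 0, 0, 0, 0], [0, -1.2, -1.5, 0, 0, 0, 0], [0, -1.2, -1.45, 0, 0, 0, 0], [0, -0.2, -0.33, 0, 0, 0, 0], [0, -0.2, -0.33, 0, 0, 0, 0]],
])

```text
time_s: 13.48
position: [0.5176, 0.0156, 0.0329]
orientation: [1.035, -2.965, -0.001]
force: [-5.1, 1.4, 3.8]
opening: 0.001
```

Request:
servo_tool([
  [[0, -0.2, -0.33, 0, 0, 0, 0], [0, -0.2, -0.33, 0, 0, 0, 0], [0, 0, 0, 0, 0, 0, 0]],
])

```text
time_s: 13.73
position: [0.5243, 0.0125, 0.0331]
orientation: [1.034, -2.966, -0.0]
force: [-0.1, -0.7, -0.6]
opening: 0.001
```

```bash
python3 -c "
from h import *
tcp()
q=box([-54,0,-2])"
```

```text
t 13.7333 TCP rail [-122.9  -48.2   45. ] z 0.0331 F [-0.1 -0.7 -0.6]
scene [-66.4   2.   -7. ] 0.27
side [-53.1  -0.2  -3.8] 0.728
all [-54.8   0.6  -4. ] 1.013
```

Request:
servo_tool([
  [[0, -0.14, -0.2, 0, 0, 0, 0], [0, -0.14, -0.2, 0, 0, 0, 0], [0, -0.05, -0.07, 0, 0, 0, 0], [0, 0, 0, 0, 0, 0, 0]],
])

```text
time_s: 14.37
position: [0.5305, 0.0102, 0.0333]
orientation: [1.033, -2.967, 0.0]
force: [-2.1, -0.6, 0.7]
opening: -0.006
```

Request:
servo_tool([
  [[0, -0.1, -0.1, 0, 0, 0, 0], [0, -0.05, -0.05, 0, 0, 0, 0], [0, 0, 0, 0, 0, 0, 0]],
])

```text
time_s: 14.62
position: [0.5312, 0.0101, 0.0331]
orientation: [1.032, -2.964, -0.002]
force: [-15.9, -1.8, 8.2]
opening: 0.001
```

```bash
python3 -c "
from h import *
tcp()
p=shoot('scene');a=p['frame'][200:370,200:400,::-1];d=shoot('side')['frame'][180:340,290:490,::-1]
cv2.imwrite('pics/c5.png',np.hstack([cv2.resize(a,(400,340),interpolation=cv2.INTER_CUBIC),cv2.resize(d,(400,340),interpolation=cv2.INTER_CUBIC)]))"
```

```text
t 14.6167 TCP rail [-115.8  -49.8   44.9] z 0.0331 F [-15.9  -1.8   8.2]
```

View pics/c5.png

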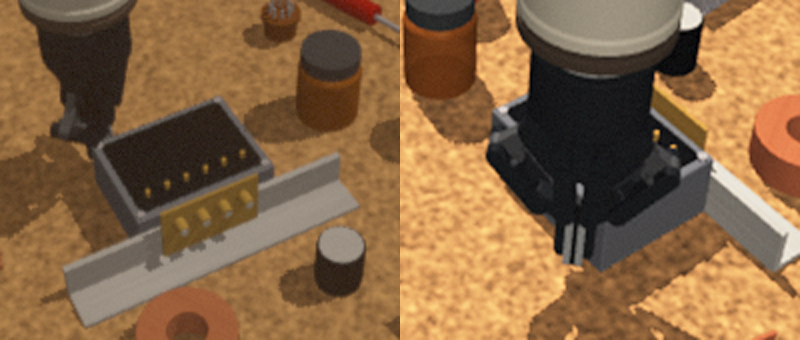

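Request:
servo_tool([
  [[0, 1, 1, 0, 0, 0, 0], [0, 2, 2, 0, 0, 0, 0], [0, 0, 0, -3.5, 0, 0, 0], [0, 0, 0, -4, 0, 0, 0.1], [0, 0, 0, -4, 0, 0, 0.1]],
])

```text
time_s: 15.13
position: [0.4896, 0.0152, 0.1497]
orientation: [0.725, -3.056, -0.0]
force: [0.9, 0.2, 0.0]
opening: 0.001
```

Request:
servo_tool([
  [[0, 0, 0, -3.5, 0, 0, 0.12], [0, 0, 0, -3.5, 0, 0, 0.12], [0, 0, 0, -3.5, 0, 0, 0.12], [0, 0, 0, -3.5, 0, 0, 0.12], [0, 0, 0, -3.5, 0, 0, 0.105]],
])

```text
time_s: 15.55
position: [0.4901, 0.0151, 0.3255]
orientation: [0.19, 3.134, -0.0]
force: [1.1, 0.3, -0.3]
opening: 0.001
```

Request:
servo_tool([
  [[0, -2.5, 1.3, 0, 0, 0, 0], [0, -2.5, 1.3, 0, 0, 0, 0], [0, -2.5, 1.3, 0, 0, 0, 0], [0, -2.5, 1.3, 0, 0, 0, 0], [0, 0, 0, 0, 0, 0, 0]],
])

```text
time_s: 15.97
position: [0.5988, 0.0566, 0.3217]
orientation: [-0.179, -3.136, -0.001]
force: [-0.6, 0.5, -0.7]
opening: 0.0
```

```bash
python3 -c "
from h import *
tcp()
q=box([-51,0,0])
p=shoot('wrist'); cv2.imwrite('pics/w6.png',p['frame'][:,:,::-1])
print([ (d['location'],d['conf'],onz(p,d['location'],0)) for d in r.place_of(p,'canister')])"
```

```text
t 15.9667 TCP rail [-53.9   4.   -0. ] z 0.3217 F [-0.6  0.5 -0.7]
scene [-65.1   2.1  -1.9] 0.267
wrist [-51.4   1.6  -0. ] 0.038
all [-52.5   1.7  -0.4] 0.318
[([473.2, 172.9], 0.96, array([[0.59556009, 0.22235257]])), ([549.4, 241.9], 0.71, array([[0.6795526 , 0.30331991]]))]
```

View pics/w6.png

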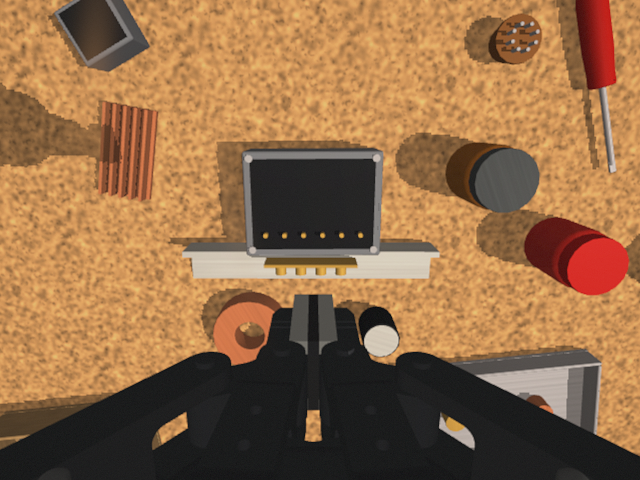

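Wrist view: the box stands at the rail, top front corners about (246,256) and (380,256), with the gold plate at 264..357, so the box is centred a couple of mm left. A zoom will show contact and squareness.

```bash
python3 -c "
import cv2
a=cv2.imread('pics/w6.png')[140:285,175:445]
cv2.imwrite('pics/z7.png',cv2.resize(a,(794,426),interpolation=cv2.INTER_CUBIC))"
```

```text
(no output)
```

View pics/z7.png

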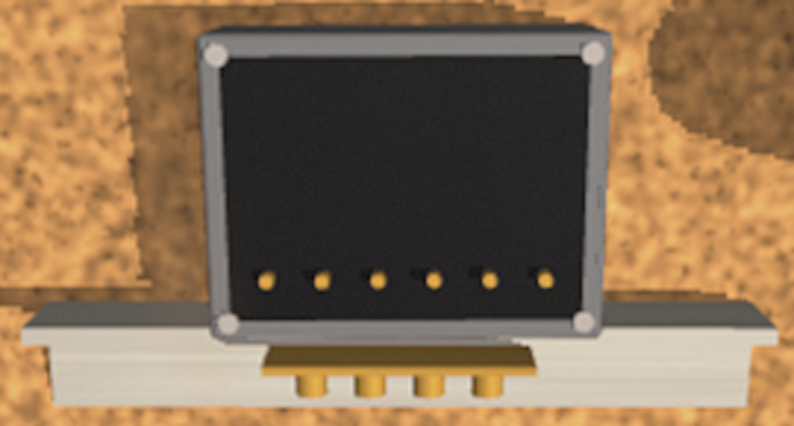

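```bash
python3 -c "
from h import *
p=shoot('wrist')
q,e=railfit([(p,[(-.13,0,187.9,243.1),(.13,0,432.4,242),(-.13,.035,182.5,251.6),(.13,.035,439.6,251.6)])]); print(q,e,torail(q))
print([torail(v) for v in onz(p,[(247.1,255.6),(379.5,254.6)],.05)])
b,_=fit([(p,mask(p,'box',(313,203)))],fromrail(-51,1,0)); print(torail(b))
"
```

```text
[ 0.65061359  0.04654433 -0.11238593] [ 2.8 -0.5 -1.7  0.1 -1.4  0.4  0.4 -0.2] [-1.3 -0.   0.1]
[array([ -2. , -61.4]), array([-2.9, 67. ])]
[-51.1   1.7  -0.1]
```

```bash
python3 -c "
from workcell import r
print(r.hand_in())"
```

```text
the job is handed in; nothing more can be done
None
```

The box is up against the rail, square to it and centred on the gold plate to within about 2 mm, and I have handed the job in. I pushed the near corners left, right, left, right. They swung the box to about -12°, +8.5°, -8.3° and 0° in that order, and the last push seated it against the rail with about 16 N. The run took about 16 s, with the gripper well clear at the end.

- **Final position:** in the last overhead check, the box centre was about 50 to 51 mm from the rail face (home is 50 mm). It sat about 2 mm left of the plate's centre, and the yaw was within 0.3°.
- **Swing size:** the middle two pushes put the leading corner about 19 mm ahead, just under the 20 to 30 mm you asked for. The first led by about 27 mm.
- **Canister:** it is still standing. Its position estimate moved by about 5 mm between pictures; I put that down to detector error, because the gripper never came near it.
- **Disagreement between views:** with the rail or arm in the way, the scene and side fits differed by up to 15 mm and 3°. I relied on the clear overhead wrist view, where the fit was good.

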